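Clear the parts-washing pan and open the cleaner bottle

ROBOT

A 6-joint arm with a two-finger parallel gripper is mounted at the origin on the work surface. World frame = base frame: x ahead of the robot, y to its left, z up, the work surface at z = 0. Lengths are in m, angles in degrees, forces in N, time in s.
With the tool pointing down it reaches from about 0.275 to 0.975 m from the base axis. Payload 8.4 kg.
Tool frame: the origin (TCP) lies midway between the tips of the shut fingers; the grasp point (between the pads) lies 19 mm behind it (robot.grip_point_offset is the distance from the TCP to the grasp point, in m); z points along the fingers, y is the direction in which the jaws open and shut (so a half turn about z gives the same grasp; the last joint's range is limited). The gripper opens to 92 mm and grips with 3 to 60 N. Pads are 20 mm wide; open, the fingers measure 128 mm over their backs; the gripper's body (75 mm by 189 mm) begins 69 mm behind the grasp point.
Start: joints at [71.654, 20.225, 93.587, -0, 66.188, -0.138], TCP at [0.195, 0.594, 0.215] pointing down, gripper open.
Joint ranges: [-150.9, 150.9], [-52.94, 120.26], [3.33, 152.33], [-74.26, 254.26], [0, 154.13], [-172.89, 172.89]. Speed limits (degrees/s): [127.2, 127.2, 159.86, 180, 180, 180].

INTERFACE

Orientations are given as a 3x3 rotation matrix whose columns are the frame's x, y, z axes.
In Python, from cell import robot gives the robot as it stands. The module is installed in compiled form; this text tells all that it offers.
- The arm moves only by the tool apply_moves, never from a script. Its arguments are lists of equal length, an entry for each row: "xyz": the shift along the tool's x, y, z in mm, a list of three; "roll": the turn about the tool's z in degrees. In form: {"xyz": [[x, y, z], ...], "roll": [roll, ...]}. A call has 1 to 12 rows; each row is the pose to reach, as a shift and turn from the pose commanded when the call began, along the tool's axes at that moment; what a row does not reach only later rows make up. A row lasts 1/12 s, in which the tool goes at most 41.7 mm and 7.16 degrees, less where a joint would pass 70% of its speed; a pose out of reach is approached as far as the arm can. A call with a gripper value outside its range is refused whole. "claw" is the opening, from -1 (shut) to 1 (fully open), set as the call begins (left out, the last holds). The fingers move at their own pace and stop on an object; "grip_force" is the grip in N (left out, the last holds). Time passes only in rows, so rows that repeat a pose let the fingers close. It gives the time, the measured TCP pose, the force and the opening at its end, in the units of the state.
- robot.observe(): the state, without advancing time (a new reading comes with each control period).
- robot.get_image(name): name is "scene" or "top" or "wrist"; returns a dict with "image" (400x640x3 uint8, red, green, blue), "z_map" (400x640 float32, m along the optical axis (not along the pixel's ray), 0 where there is no reading), "K" (3x3 intrinsics, pixels), "position" and "orientation" of the camera in the world; the wrist camera has in their place "hand_eye" (4x4, takes a point from camera to tool coordinates, whose origin is the TCP and whose axes are the flange's). Camera axes: x right, y down, z forward; pixel columns grow to the right and rows downward; lengths in m; the calibration is good to about 2 mm. A picture is of the moment at which its call begins: read the wrist's pose just before it.
- robot.job_done(): hands the job in, once; it reports no verdict.
Trained networks look in the newest picture that a camera, given by its name, has taken for a name from the list of things; names that differ only in an ending like _2 or _b are one class to them, and where a whole thing is asked for, a point or a joint stands for the part that bears it (a point fixed in the world has none). Each returns a list of dicts, best first, with "p" (0 to 1); they miss things now and then, are a little off and sometimes report something else, mostly with a low value. They report only what shows in the picture. A call takes as long as a camera call.
- robot.spot_in(camera, label): "centre" ([column, row] in pixels, amid what is visible of it).
The state is a dict: "time_s": time; "joint_pos": joint angles; "joint_vel": joint speeds; "tau": joint torques, N m; "tcp_pos": TCP position; "orientation": TCP orientation; "contact_force": force on the tool from outside, world axes, zero at the start; "ft_torque": the same for the moment, N m; "finger_gap": finger opening in m.
Only numpy, scipy, OpenCV 4.12 (cv2) and the standard library are available. Lean on these libraries where they do the work, as an engineer would, in place of code of your own. Each camera call takes 0.05 s, during which the arm holds its last target.

TASK

Get the washing corner of this tool-repair bench ready: put the two broken pieces lying in the washing pan into the scrap bin, then open the cleaner bottle by pushing its safety cap down against the spring, twisting it anticlockwise while it is held down, and lifting it off. Finish still holding the cap in the gripper, level and steady, about 5 cm above the mouth of the bottle; the bottle stays standing in its holder, and the chuck, the gear head and the ball bearing stay where they are.

Things in the scene. Friction and masses are not known exactly. Their poses are not given: they have to be found in the camera images.
- pan: Shallow square-cornered aluminium washing pan fixed to the bench, 180 x 200 mm (its x and y), 28 mm high, 3 mm floor and walls. Origin: centre of its underside.
- shell_piece: Loose broken length of a machine's handle shell, grey plastic, in the pan on its flat underside: a channel about 56 mm long (its x, with a jagged end reaching 35 mm from the origin at +x), 30 mm wide over its two parallel side walls (its y), 24 mm high, about 45 g. Origin: centre of its underside; z up. Grip it across its y.
- casting_piece: Loose broken ear of a gearbox casting, dark metal, in the pan on its flat underside: a block about 46 mm long (its x, jagged end reaching 30 mm from the origin at +x), 26 mm wide (its y), 14 mm high with parallel sides and a round boss to 24 mm high, about 90 g. Origin: centre of its underside; z up. Grip it across its y.
- bin: Open scrap bin of painted sheet metal fixed on the bench, 160 x 140 mm outside (its x and y), 110 mm high, 4 mm walls and floor, empty at the start. It stands to one side of the pan, the bottle to the other, either way round. Origin: centre of its underside.
- holder: Square sheet-steel cup screwed to the bench, 90 x 90 mm outside, 70 mm high, 3 mm walls and floor, inside 84 mm; two screwed flanges reach 65 mm from its middle along its x. It stops the square bottle from turning. Origin: centre of its underside.
- bottle: Cleaner bottle, white plastic, blank label, loose in the holder with 2 mm play each side, 0.5 to 0.95 kg. Body 80 x 80 mm; flat round shoulder, 61 mm across, 160 mm above its underside; neck 37 mm in diameter up to 184 mm, with three lugs standing out to a diameter of 47 mm. Origin: centre of its underside; z up, on the neck's axis.
- mouth (a point): Centre of the bottle's mouth, 184 mm above the bottle's underside, hidden inside the cap at the start (the cap's underside is then 18 mm below it). The unlocked cap must rise 18 mm to clear the neck. Finish with the cap's underside about 50 mm above this point.
- cap: Round black push-and-turn cap on the bottle: 56 mm outside diameter, finely ribbed, 32 mm high, hollow, 70 g. Origin: centre of its underside, on its axis, z up. Locked at the start, underside 166 mm above the bottle's underside and 6 mm above its shoulder, its x axis along the bottle's x within 0.1 rad. Grip with fingertips 8 mm or more above its underside, to stay off the shoulder when it is down.
- cap_top (a point): Centre of the cap's top, 32 mm above its underside. A spring holds the cap up: 5 N starts it down, 1.2 N more per mm; it bottoms on the shoulder after 6 mm. Keep it 4.5 to 6 mm down while turning anticlockwise (seen from above) from the locked angle to 0.75 rad. From 0.75 to 1.4 rad it is free and lifts straight off; hard stop at about 1.45 rad. Clockwise it is stopped at once.
- chuck: Bystander: loose drill chuck standing jaws up, steel, 43 mm diameter, 56 mm high, beyond the pan. Origin: centre of its underside.
- gear_head: Bystander: loose aluminium grinder gear head, 75 x 58 mm, 66 mm high with its spindle, beyond the pan. Origin: centre of its underside.
- bearing: Bystander: loose steel ball bearing lying flat beyond the pan, 42 mm outside diameter, 13 mm high. Origin: centre of its underside.

How it is judged (in metres and radians):
On the way, in this order (a step that is already met when the one before it is completed fails the run):
1. both broken pieces lie in the scrap bin, let go, with the cap still locked on the bottle (x of shell_piece in the frame of bin between -0.076 and 0.076 m and y of shell_piece in the frame of bin between -0.066 and 0.066 m and z of shell_piece in the frame of bin between -0.01 and 0.08 m and contact force between the fingers and shell_piece below 0.1 N and x of casting_piece in the frame of bin between -0.076 and 0.076 m and y of casting_piece in the frame of bin between -0.066 and 0.066 m and z of casting_piece in the frame of bin between -0.01 and 0.08 m and contact force between the fingers and casting_piece below 0.1 N and z of cap in the frame of bottle between 0.1645 and 0.17 m and angle between the x axis of cap and the x axis of bottle, either way round below 0.4 rad), for 0.2 s.
2. the cap is pushed down against its spring by at least 2 mm before it is turned (z of cap in the frame of bottle below 0.164 m and angle between the x axis of cap and the x axis of bottle, either way round below 0.2 rad and horizontal distance between cap and bottle below 0.01 m), for 0.05 s.
3. the cap is turned free of its lugs while still on the neck (angle between the x axis of cap and the x axis of bottle, either way round above 0.6 rad and z of cap in the frame of bottle below 0.178 m and horizontal distance between cap and bottle below 0.01 m), for 0.05 s.
At the end, for the whole second after the job is handed in: Only the gripper holds the cap: still, level within 0.3 rad, its underside 25 to 120 mm above the mouth, within 30 mm of the bottle's axis. The bottle is upright, within 15 mm of its start. Both pieces lie let go in the bin. Chuck, gear head, bearing moved under 3 cm (z of cap in the frame of bottle between 0.209 and 0.304 m and horizontal distance between cap and bottle below 0.03 m and angle between cap's own z axis and vertical below 0.3 rad and contact force between the fingers and cap above 1 N and contact force between cap and bottle below 0.1 N and linear speed of cap below 0.03 m/s and distance of bottle from where it was at the start of the episode below 0.015 m and angle between bottle's own z axis and vertical below 0.1 rad and linear speed of bottle below 0.02 m/s and x of shell_piece in the frame of bin between -0.076 and 0.076 m and y of shell_piece in the frame of bin between -0.066 and 0.066 m and z of shell_piece in the frame of bin between -0.01 and 0.08 m and contact force between the fingers and shell_piece below 0.1 N and x of casting_piece in the frame of bin between -0.076 and 0.076 m and y of casting_piece in the frame of bin between -0.066 and 0.066 m and z of casting_piece in the frame of bin between -0.01 and 0.08 m and contact force between the fingers and casting_piece below 0.1 N and distance of each of chuck, gear_head, bearing from where it was at the start of the episode below 0.03 m); the arm keeps its last pose, push and grip.
It fails at once if the bottle is pulled up or shifted by more than 15 mm (distance of bottle from where it was at the start of the episode above 0.015 m).
It fails at once if the drill chuck is knocked or moved by more than 3 cm (distance of chuck from where it was at the start of the episode above 0.03 m).
It fails at once if the gear head is knocked or moved by more than 3 cm (distance of gear_head from where it was at the start of the episode above 0.03 m).
It fails at once if the ball bearing is knocked or moved by more than 3 cm (distance of bearing from where it was at the start of the episode above 0.03 m).
It also fails if it takes over 72 s, if anything falls off the work surface, if the arm or the gripper's body presses on something with over 40 N, if the wrist force passes 120 N, or if a joint passes its speed limit or range.

## Working session

There is one attempt and no reset: what is moved stays moved. The work goes in short steps, Python scripts to look and compute and a tool call to move; the robot and the scene stay as the last step left them, time stands still between calls to the robot, and variables do not carry over. Pictures are saved under pics/ and viewed, and the job is handed in when it is done.

Besides the shell and the picture viewer there is one more tool, called after "Call:" in YAML: its name, and indented under it one key for each argument. apply_moves: Moves the arm, as the interface text tells. Its arguments: {"type":"object","properties":{"xyz":{"type":"array","items":{"type":"array","items":{"type":"number"}}},"roll":{"type":"array","items":{"type":"number"}},"claw":{"type":"number"},"grip_force":{"type":"number"}},"required":["xyz","roll"]}

```bash
mkdir -p pics
cat > h.py <<'E'
import numpy as np, cv2
from cell import robot
def cam(name):
    o=robot.observe(); d=robot.get_image(name)
    if name=='wrist':
        T=np.eye(4);T[:3,:3]=np.array(o['orientation']);T[:3,3]=o['tcp_pos']
        T=T@np.array(d['hand_eye'])
    else:
        T=np.eye(4);T[:3,:3]=np.array(d['orientation']);T[:3,3]=d['position']
    d['T']=T
    K=np.array(d['K']);z=d['z_map']
    v,u=np.mgrid[:400,:640]
    P=np.stack([(u-K[0,2])/K[0,0]*z,(v-K[1,2])/K[1,1]*z,z],-1)
    d['W']=P@T[:3,:3].T+T[:3,3]
    d['W'][z==0]=np.nan
    return d
def save(d,n): cv2.imwrite('pics/'+n,d['image'][:,:,::-1])
E
python3 - <<'E'
from h import *
np.set_printoptions(precision=4,suppress=True)
o=robot.observe();print(o)
for n in['scene','top','wrist']:
    d=cam(n);save(d,n+'0.png');np.savez(n+'0.npz',W=d['W'],im=d['image'],K=d['K'],T=d['T'])
    for l in['pan','shell_piece','casting_piece','bin','holder','bottle','cap','chuck','gear_head','bearing']:
        r=robot.spot_in(n,l)
        for q in r[:2]:
            c=q['centre'];print(n,l,np.round(c),round(q['p'],2),d['W'][int(c[1]),int(c[0])])
E
```

```text
{'time_s': 0.0, 'joint_pos': array([71.6551, 20.2611, 93.6288, -0.002 , 66.1877, -0.1363]), 'joint_vel': array([-0.0724,  0.0143,  0.0135,  0.0634, -0.0318, -0.0374]), 'tau': array([  0.0054, -59.3841, -33.4221,   0.0699,   0.0231,  -0.0001]), 'tcp_pos': array([0.1951, 0.5932, 0.2139]), 'orientation': array([[-0.9499,  0.3125, -0.0004],
       [ 0.3125,  0.9499, -0.0013],
       [-0.    , -0.0014, -1.    ]]), 'contact_force': array([-0.3626,  0.2879,  0.3009]), 'ft_torque': array([ 0.0042,  0.0113, -0.0498]), 'finger_gap': 0.09196269590082591}
scene pan [372. 230.] 0.6 [0.5022 0.0095 0.0029]
scene shell_piece [358. 221.] 0.55 [ 0.5242 -0.024   0.0151]
scene casting_piece [385. 239.] 0.72 [0.5034 0.0669 0.0242]
scene bin [473. 307.] 0.82 [0.4331 0.3045 0.0034]
scene bin [270. 220.] 0.43 [ 0.7328 -0.0954  0.0484]
scene holder [297. 167.] 0.95 [ 0.5812 -0.261   0.0463]
scene bottle [302. 139.] 0.78 [ 0.5681 -0.2574  0.1345]
scene cap [302. 108.] 0.9 [ 0.5428 -0.3071  0.1993]
scene cap [285. 264.] 0.38 [ 0.7392  0.0098 -0.0014]
scene chuck [300. 299.] 0.73 [0.7631 0.146  0.0446]
scene ch
[... 421 characters left out ...]
 0.3602 0.0033]
top casting_piece [291. 252.] 0.56 [0.4938 0.0742 0.0174]
top bin [178. 258.] 0.74 [0.4778 0.3671 0.0065]
top bin [454. 225.] 0.24 [ 0.5415 -0.2973  0.2013]
top holder [427. 244.] 0.89 [ 0.5143 -0.2687  0.0623]
top bottle [435. 234.] 0.58 [ 0.5308 -0.271   0.1457]
top cap [454. 224.] 0.83 [ 0.5435 -0.2991  0.2032]
top cap [314. 244.] 0.55 [0.5166 0.0151 0.006 ]
top chuck [272. 153.] 0.65 [0.7538 0.1279 0.042 ]
top chuck [455. 226.] 0.46 [ 0.5394 -0.3017  0.2009]
top gear_head [367. 165.] 0.7 [ 0.7215 -0.1216  0.05  ]
top gear_head [434. 233.] 0.63 [ 0.5322 -0.2689  0.1356]
top bearing [312. 164.] 0.48 [ 0.7401  0.0245 -0.0006]
wrist bin [217. 350.] 0.55 [0.3805 0.3778 0.0285]
```

View pics/top0.png

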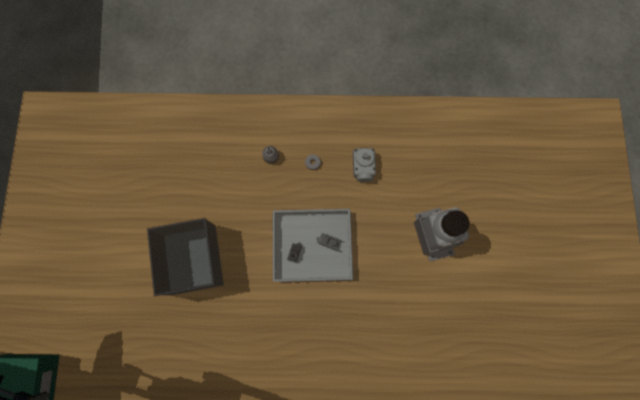

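View pics/scene0.png

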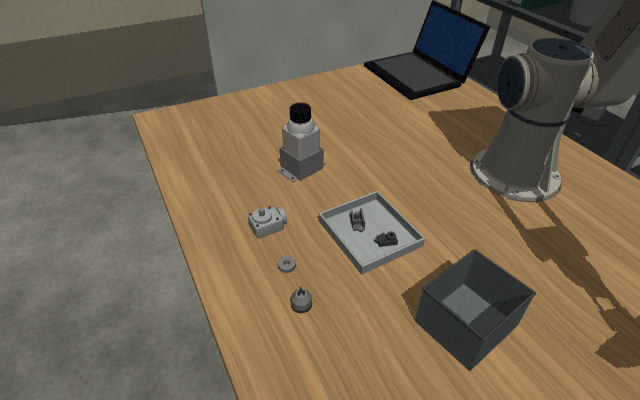

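Run:
```python
import numpy as np,cv2
d=np.load('top0.npz');im=d['im'];print(d['T'],d['K'])
a=im[190:300,220:490];a=cv2.resize(a,None,fx=2.9,fy=2.9,interpolation=cv2.INTER_CUBIC)
cv2.imwrite('pics/top0z.png',a[:,:,::-1])
W=d['W']
# heights in pan region
x,y,z=W[...,0],W[...,1],W[...,2]
m=(abs(x-0.507)<0.08)&(abs(y-0.012)<0.085)
for nm,mm in [('shell',m&(y<0.02)&(z>0.012)),('cast',m&(y>0.03)&(z>0.009))]:
    p=W[mm][:,:2].astype(np.float32); print(nm,len(p),p.min(0),p.max(0),cv2.minAreaRect(p*1000),np.percentile(z[mm],[50,90,98]))
print('floor',np.nanmedian(z[m]))
m=(z>0.19)&(z<0.22)&(y<-.2)
p=W[m];print('cap',len(p),p.min(0),p.max(0),np.median(p,0),cv2.minEnclosingCircle(p[:,:2].astype(np.float32)*1000))
m=(z>0.10)&(z<0.12)&(y>.2);p=W[m][:,:2].astype(np.float32);print('bin rim',len(p),cv2.minAreaRect(p*1000))
m=(z>0.14)&(z<0.17)&(y<-.2);p=W[m][:,:2].astype(np.float32);print('bottle',len(p),cv2.minAreaRect(p*1000))
m=(z>0.058)&(z<0.08)&(y<-.2);p=W[m][:,:2].astype(np.float32);print('holder',len(p),cv2.minAreaRect(p*1000))
```

```text
[[ 1.37097707e-02 -9.76212660e-01  2.16381342e-01  3.87719906e-01]
 [-9.99905842e-01 -1.32568142e-02  3.54471422e-03 -4.90900492e-03]
 [-5.91867655e-04 -2.16409565e-01 -9.76302489e-01  1.18386471e+00]
 [ 0.00000000e+00  0.00000000e+00  0.00000000e+00  1.00000000e+00]] [[448.06431452   0.         319.66988678]
 [  0.         448.06431452 195.00940884]
 [  0.           0.           1.        ]]
shell 156 [ 0.42813382 -0.07288992] [0.5410501  0.00734731] ((482.9583435058594, -32.18686294555664), (122.33460235595703, 57.38252639770508), 11.916409492492676) [0.02528637 0.0304029  0.03422492]
cast 200 [0.43313274 0.03523397] [0.56047463 0.09673811] ((496.5183410644531, 57.588401794433594), (125.17639923095703, 57.92589569091797), 14.959863662719727) [0.0224828  0.02903858 0.03081945]
floor 0.004089904902129238
cap 533 [ 0.51919338 -0.33372207  0.19061654] [ 0.57594571 -0.27671524  0.20898341] [ 0.54609586 -0.30379462  0.20173983] ((548.0601196289062, -304.51849365234375), 29.399368286132812)
bin rim 799 ((471.63946533203125, 329.7205810546875), (164.65370178222656, 145.1745147705078), 11.246326446533203)
bottle 470 ((546.7311401367188, -303.81646728515625), (80.06382751464844, 75.53141021728516), 16.30240821838379)
holder 215 ((547.0946655273438, -304.0755615234375), (90.28831481933594, 89.57521057128906), 15.33699893951416)
```

The top view shows the bin at about pixel (185,258), the pan at (313,246) with the shell at (331,241) and the casting at (295,252), and the cap at (454,222). I'll look at the pan up close with the wrist camera.

```bash
cat >> h.py <<'E'
def shift(t,yaw_y=None):
    """tool-frame shift mm & roll deg to put TCP at t with tool y along world yaw (mod 180)"""
    o=robot.observe();R=np.array(o['orientation'])
    s=R.T@(np.array(t)-o['tcp_pos'])*1000
    r=None
    if yaw_y is not None:
        cur=np.degrees(np.arctan2(R[1,1],R[0,1]))
        r=-((yaw_y-cur+90)%180-90)   # tool z down => roll = -world yaw
    return np.round(s,1),r,o['joint_pos'].round(1)
E
python3 - <<'E'
from h import *
d=np.load('wrist0.npz');print(d['T'],d['K'])
print(robot.get_image('wrist')['hand_eye'])
print(shift([0.48,0.0,0.25],90))
E
```

```text
[[ 3.13937552e-01  9.21277672e-01  2.29544472e-01  1.30325337e-01]
 [ 9.49443529e-01 -3.04510763e-01 -7.63556203e-02  6.14873814e-01]
 [-4.45965687e-04  2.41910410e-01 -9.70298487e-01  3.84277876e-01]
 [ 0.00000000e+00  0.00000000e+00  0.00000000e+00  1.00000000e+00]] [[293.91081755   0.         318.24331516]
 [  0.         293.91081755 198.72920141]
 [  0.           0.           1.        ]]
[[-1.57356286e-03 -9.70299711e-01 -2.41900795e-01  6.83303908e-02]
 [ 9.99998657e-01 -1.41611108e-03 -8.24753699e-04 -2.02660411e-04]
 [ 4.57699880e-04 -2.41901768e-01  9.70300637e-01 -1.69704915e-01]
 [ 0.00000000e+00  0.00000000e+00  0.00000000e+00  1.00000000e+00]]
(array([-456. , -475. ,  -35.4]), np.float64(-18.207546015412987), array([71.7, 20.2, 93.6,  0. , 66.2, -0.1]))
```

View pics/wrist0.png

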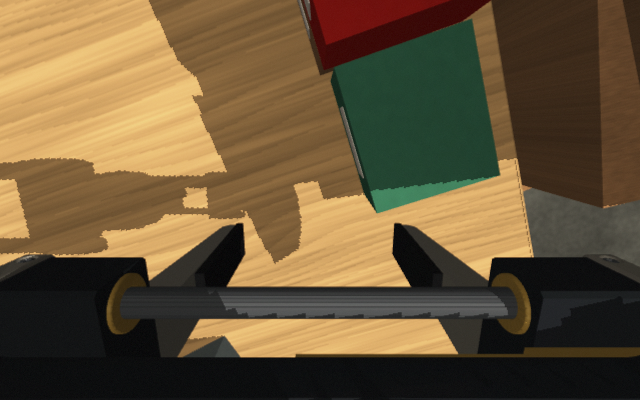

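View pics/top0z.png

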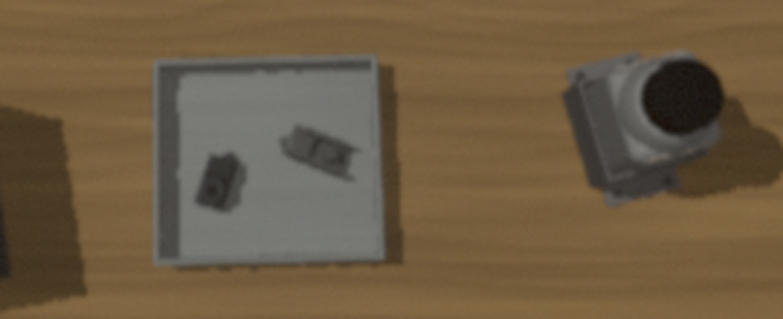

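Run:
```python
from h import *
print(shift([0.507,-0.06,0.25],0))
```

```text
(array([-500.4, -523.6,  -35.4]), np.float64(71.79245398458701), array([71.7, 20.2, 93.6,  0. , 66.2, -0.1]))
```

Call:
apply_moves:
  xyz:
    - [-21,-22,-3]
    - [-46,-48,-6]
    - [-92,-97,-10]
    - [-139,-145,-16]
    - [-185,-193,-20]
    - [-231,-242,-25]
    - [-277,-290,-30]
    - [-324,-338,-34]
    - [-370,-387,-35]
    - [-416,-435,-35]
    - [-463,-484,-35]
    - [-500,-524,-35]
  roll: [3,7,13,20,27,34,41,47,54,60,67,72]
  claw: 1

```text
time_s: 2.7
tcp_pos: [0.4035, 0.1564, 0.2446]
orientation: [[0.01, 1.0, 0.001], [1.0, -0.01, 0.0], [0.0, 0.001, -1.0]]
contact_force: [0.8, 0.4, -0.4]
finger_gap: 0.0919
```

Run:
```python
from h import *
print(shift([0.507,-0.06,0.25],0))
```

```text
(array([-215.4,  105.6,   -5.4]), np.float64(-0.5607579441382455), array([ 21. ,   0.7, 113.8,   0. ,  65.4,  21.6]))
```

Call:
apply_moves:
  xyz:
    - [-36,18,0]
    - [-72,36,0]
    - [-108,54,0]
    - [-144,72,0]
    - [-180,90,0]
    - [-215,106,0]
    - [-215,106,0]
    - [-215,106,0]
    - [-215,106,0]
    - [-215,106,0]
  roll: [0,0,0,0,0,0,0,0,0,0]

```text
time_s: 3.53
tcp_pos: [0.5077, -0.0562, 0.244]
orientation: [[0.003, 1.0, -0.0], [1.0, -0.003, 0.0], [0.0, -0.0, -1.0]]
contact_force: [-0.3, -0.1, -0.5]
finger_gap: 0.0924
```

Run:
```python
from h import *
np.set_printoptions(precision=4,suppress=True)
d=cam('wrist');save(d,'w1.png');np.savez('w1.npz',W=d['W'],im=d['image'],K=d['K'],T=d['T'])
print(robot.observe()['tcp_pos'],robot.observe()['time_s'])
for l in['shell_piece','casting_piece']:
    for q in robot.spot_in('wrist',l)[:2]:
        c=q['centre'];print(l,np.round(c),round(q['p'],2),d['W'][int(c[1]),int(c[0])])
W=d['W'];im=d['image']
r=im[10:230,100:560] if 1 else 0
cv2.imwrite('pics/w1z.png',cv2.resize(r,None,fx=1.7,fy=1.7)[:,:,::-1])
```

```text
[ 0.5077 -0.056   0.2441] 3.5833
shell_piece [330. 154.] 0.71 [ 0.5217 -0.0253  0.0067]
shell_piece [306.  81.] 0.5 [0.4922 0.0647 0.027 ]
casting_piece [304.  84.] 0.82 [0.4897 0.0625 0.0263]
```

View pics/w1.png

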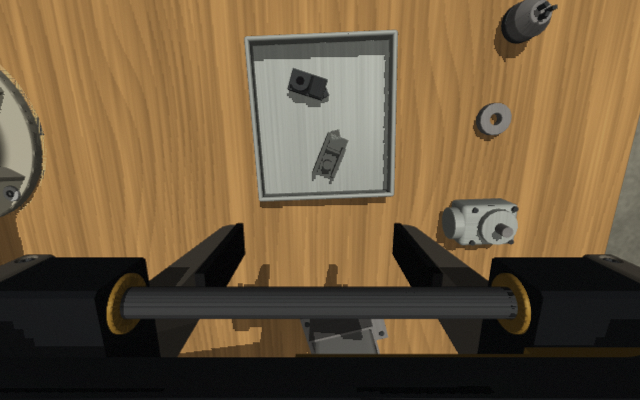

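The casting is at pixel (307,85) and the shell at (328,157), both lying flat and away from the walls. I'll measure them with the depth map.

Run:
```python
import numpy as np,cv2
np.set_printoptions(precision=4,suppress=True)
d=np.load('w1.npz');W=d['W'];im=d['im'];z=W[...,2]
for nm,(c0,c1,r0,r1),h in [('cast',(282,335,60,110),.010),('shell',(305,352,122,188),.010)]:
    m=np.zeros(z.shape,bool);m[r0:r1,c0:c1]=True
    fl=np.nanmedian(z[m]);mm=m&(z>0.003+h)
    n,lab,st,_=cv2.connectedComponentsWithStats(mm.astype(np.uint8));k=1+np.argmax(st[1:,4]);mm=lab==k
    p=W[mm];r=cv2.minAreaRect(p[:,:2].astype(np.float32)*1000)
    print(nm,len(p),fl,r,p.mean(0),np.percentile(p[:,2],[5,25,50,75,95]))
    print(np.round(cv2.boxPoints(r),1).tolist())
    x0,x1,y0,y1=c0,c1,r0,r1
    a=cv2.resize(im[y0:y1,x0:x1],None,fx=8,fy=8,interpolation=cv2.INTER_CUBIC)
    b=cv2.resize(np.where(mm,np.clip((z)*8000,0,255),0).astype(np.uint8)[y0:y1,x0:x1],None,fx=8,fy=8,interpolation=0)
    cv2.imwrite(f'pics/{nm}.png',np.hstack([a[:,:,::-1],cv2.cvtColor(b,cv2.COLOR_GRAY2BGR)]))
m=(z>0.02)&(z<0.036);mm=m.copy();mm[:,:240]=0;mm[:,402:]=0;mm[205:]=0
r=cv2.minAreaRect(W[mm][:,:2].astype(np.float32)*1000);print('pan',r)
```

```text
cast 823 0.0030362502497677524 ((496.2266540527344, 62.159088134765625), (26.043405532836914, 52.56511688232422), 72.73765563964844) [0.494  0.0621 0.0221] [0.0154 0.0175 0.0229 0.0261 0.0276]
[[467.29998779296875, 57.5], [517.5, 41.900001525878906], [525.2000122070312, 66.80000305175781], [475.0, 82.4000015258789]]
shell 340 0.003028168278855048 ((522.4554443359375, -29.651500701904297), (51.7879638671875, 30.14792251586914), 67.98561096191406) [ 0.5215 -0.0286  0.0242] [0.017  0.0237 0.0253 0.0265 0.0276]
[[498.79998779296875, -48.0], [526.7000122070312, -59.29999923706055], [546.0999755859375, -11.300000190734863], [518.2000122070312, 0.0]]
pan ((513.7587280273438, 17.04534912109375), (182.84234619140625, 203.08241271972656), 2.0924365520477295)
```

```bash
python3 -c "
import cv2,numpy as np
a=cv2.imread('pics/cast.png');b=cv2.imread('pics/shell.png')
h=max(a.shape[0],b.shape[0]);p=lambda i:np.pad(i,((0,h-i.shape[0]),(0,0),(0,0)))
o=np.hstack([p(a),p(b)]);cv2.imwrite('pics/both.png',cv2.resize(o,(800,int(800*h/o.shape[1]))))"
```

```text
(no output)
```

View pics/both.png

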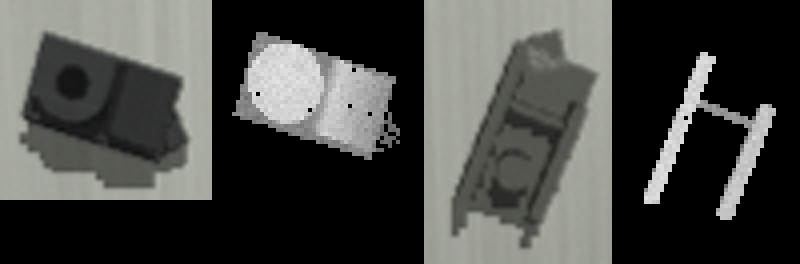

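Run:
```python
from h import *
print(shift([0.4932,0.0631,0.10],72.7))
```

```text
(array([119.1, -15. , 144.2]), np.float64(-72.81300222252156), array([ -6.5,   8.3, 105.4,   0. ,  66.3,  -6.4]))
```

Call:
apply_moves:
  xyz:
    - [10,-1,10]
    - [22,-3,22]
    - [34,-5,36]
    - [48,-6,52]
    - [62,-8,70]
    - [78,-10,88]
    - [94,-12,106]
    - [110,-14,122]
    - [119,-15,134]
    - [119,-15,140]
    - [119,-15,144]
    - [119,-15,144]
  roll: [-7,-14,-21,-28,-35,-42,-49,-56,-62,-67,-73,-73]
  claw: 0.1
  grip_force: 25

```text
time_s: 4.68
tcp_pos: [0.4927, 0.0629, 0.0993]
orientation: [[-0.957, 0.29, -0.001], [0.29, 0.957, -0.0], [0.001, -0.001, -1.0]]
contact_force: [0.1, 0.8, 0.3]
finger_gap: 0.0503
```

Run:
```python
from h import *
o=robot.observe();print(o['tcp_pos'],o['finger_gap'],shift([0.4932,0.0631,0.007],72.7))
```

```text
[0.49274504 0.06289139 0.09932297] 0.0503130477194644 (array([-0.5,  0.4, 92.3]), np.float64(0.46975490438255463), array([  7.1,  17.6, 114.8,  -0. ,  47.6, -66.1]))
```

Call:
apply_moves:
  xyz:
    - [0,0,10]
    - [0,0,25]
    - [0,0,45]
    - [0,0,63]
    - [0,0,76]
    - [0,0,85]
    - [0,0,90]
    - [0,0,92]
    - [0,0,92]
  roll: [0,0,0,0,0,0,0,0,0]

```text
time_s: 5.43
tcp_pos: [0.4937, 0.062, 0.008]
orientation: [[-0.955, 0.297, -0.0], [0.297, 0.955, 0.0], [0.0, -0.0, -1.0]]
contact_force: [0.5, -0.1, 0.2]
finger_gap: 0.0505
```

Call:
apply_moves:
  xyz:
    - [0,0,0]
    - [0,0,0]
    - [0,0,0]
    - [0,0,0]
    - [0,0,0]
    - [0,0,0]
    - [0,0,0]
    - [0,0,0]
  roll: [0,0,0,0,0,0,0,0]
  claw: -1

```text
time_s: 6.1
tcp_pos: [0.494, 0.062, 0.0085]
orientation: [[-0.955, 0.296, 0.001], [0.296, 0.955, 0.0], [-0.001, 0.0, -1.0]]
contact_force: [-1.1, -0.0, 6.6]
finger_gap: 0.026
```

Call:
apply_moves:
  xyz:
    - [0,0,-8]
    - [0,0,-22]
    - [0,0,-40]
    - [0,0,-64]
    - [0,0,-90]
    - [0,0,-118]
    - [0,0,-145]
    - [0,0,-165]
    - [0,0,-178]
    - [0,0,-180]
    - [0,0,-180]
  roll: [0,0,0,0,0,0,0,0,0,0,0]

```text
time_s: 7.02
tcp_pos: [0.4939, 0.062, 0.1888]
orientation: [[-0.955, 0.296, 0.002], [0.296, 0.955, 0.0], [-0.001, 0.001, -1.0]]
contact_force: [0.0, 0.5, -1.1]
finger_gap: 0.0259
```

Run:
```python
from h import *
o=robot.observe();print(o['tcp_pos'],o['finger_gap'],o['contact_force'],shift([0.501,0.336,0.19],101))
```

```text
[0.49388437 0.06197625 0.18881602] 0.02590768534365699 [ 0.03810752  0.45665573 -1.13212371] (array([ 74.3, 263.9,  -1.1]), np.float64(-28.208527655795763), array([  7. ,  10.5, 110.5,  -0. ,  59. , -65.8]))
```

Casting held (26 mm gap, about 1 N weight). Next it goes to the bin.

Call:
apply_moves:
  xyz:
    - [4,14,0]
    - [10,36,0]
    - [18,64,0]
    - [27,96,0]
    - [36,128,0]
    - [45,160,0]
    - [54,192,0]
    - [62,220,0]
    - [69,244,0]
    - [74,260,0]
    - [74,264,0]
    - [74,264,0]
  roll: [-2,-4,-7,-10,-14,-17,-21,-24,-27,-28,-28,-28]

```text
time_s: 8.02
tcp_pos: [0.5006, 0.3363, 0.1869]
orientation: [[-0.982, -0.187, -0.001], [-0.187, 0.982, -0.001], [0.002, -0.001, -1.0]]
contact_force: [0.3, -0.5, -1.4]
finger_gap: 0.0255
```

Run:
```python
from h import *
o=robot.observe();print(o['tcp_pos'],o['finger_gap'],shift([0.501,0.336,0.05],101))
```

```text
[0.50062013 0.33625945 0.1868713 ] 0.025497396120573917 (array([ -0.5,  -0.2, 136.9]), np.float64(-0.20568433617034998), array([ 33.8,  19.9,  97.8,  -0. ,  62.4, -67. ]))
```

Call:
apply_moves:
  xyz:
    - [0,0,10]
    - [0,0,28]
    - [0,0,52]
    - [0,0,78]
    - [0,0,102]
    - [0,0,120]
    - [0,0,131]
    - [0,0,136]
    - [0,0,136]
    - [0,0,136]
  roll: [0,0,0,0,0,0,0,0,0,0]

```text
time_s: 8.85
tcp_pos: [0.5015, 0.3358, 0.0526]
orientation: [[-0.982, -0.187, 0.0], [-0.187, 0.982, 0.0], [-0.001, 0.0, -1.0]]
contact_force: [0.4, 0.8, -0.9]
finger_gap: 0.0254
```

Call:
apply_moves:
  xyz:
    - [0,0,0]
    - [0,0,0]
    - [0,0,0]
    - [0,0,0]
    - [0,0,0]
    - [0,0,-20]
    - [0,0,-50]
    - [0,0,-85]
    - [0,0,-120]
    - [0,0,-145]
    - [0,0,-150]
    - [0,0,-150]
  roll: [0,0,0,0,0,0,0,0,0,0,0,0]
  claw: 0.1

```text
time_s: 9.85
tcp_pos: [0.5021, 0.3368, 0.2043]
orientation: [[-0.982, -0.187, 0.003], [-0.187, 0.982, 0.002], [-0.004, 0.002, -1.0]]
contact_force: [-1.3, 0.2, -1.0]
finger_gap: 0.0508
```

Run:
```python
from h import *
o=robot.observe();print(o['tcp_pos'],o['finger_gap'],shift([0.5225,-0.0295,0.12],-22),shift([0.5225,-0.0295,0.12],158))
```

```text
[0.50207132 0.33678676 0.20430262] 0.05075712640917912 (array([  48.9, -363.8,   83.5]), np.float64(-57.201903595039255), array([ 33.7,  18.9,  97. ,   0. ,  63.9, -67.1])) (array([  48.9, -363.8,   83.5]), np.float64(-57.201903595039255), array([ 33.7,  18.9,  97. ,   0. ,  63.9, -67.1]))
```

Call:
apply_moves:
  xyz:
    - [2,-12,0]
    - [4,-32,0]
    - [8,-62,0]
    - [13,-96,0]
    - [18,-130,0]
    - [23,-166,0]
    - [28,-202,0]
    - [33,-238,0]
    - [37,-274,0]
    - [42,-310,0]
    - [46,-340,0]
    - [49,-358,10]
  roll: [7,14,21,28,35,42,49,56,63,70,77,84]

```text
time_s: 10.85
tcp_pos: [0.5199, -0.0276, 0.1916]
orientation: [[-0.282, 0.959, 0.0], [0.959, 0.282, -0.001], [-0.001, -0.0, -1.0]]
contact_force: [0.4, -0.0, -0.6]
finger_gap: 0.0506
```

Run:
```python
from h import *
d=cam('top');im=d['image'];cv2.imwrite('pics/bin1.png',cv2.resize(im[200:310,130:240],None,fx=5,fy=5)[:,:,::-1])
o=robot.observe();print(o['tcp_pos'],o['finger_gap'],shift([0.5225,-0.0295,0.10],-22))
```

```text
[ 0.51853017 -0.02910209  0.1889532 ] 0.05052189345545558 (array([-1.4,  4. , 88.9]), np.float64(37.832509117458955), array([-3.300e+00,  1.250e+01,  1.078e+02, -1.000e-01,  5.980e+01,
       -1.910e+01]))
```

View pics/bin1.png

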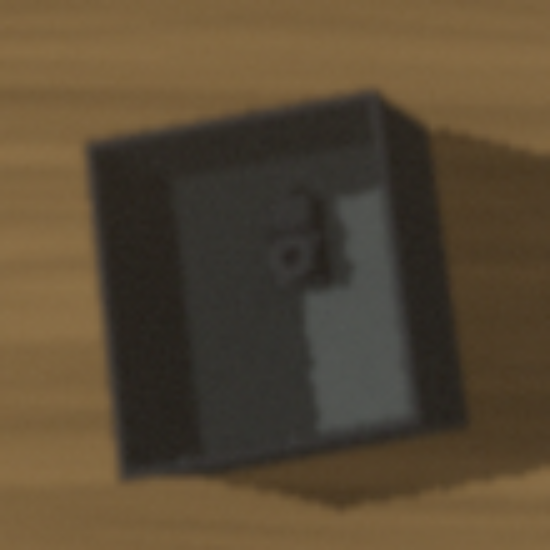

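The casting lies flat in the bin (crop pixel (295,240)). Next is the shell.

Call:
apply_moves:
  xyz:
    - [-1,2,8]
    - [-1,4,22]
    - [-1,4,42]
    - [-1,4,62]
    - [-1,4,78]
    - [-1,4,86]
    - [-1,4,89]
    - [-1,4,89]
  roll: [7,14,21,28,35,38,38,38]

```text
time_s: 11.57
tcp_pos: [0.5226, -0.0241, 0.1013]
orientation: [[0.358, 0.934, -0.004], [0.934, -0.358, 0.0], [-0.001, -0.003, -1.0]]
contact_force: [0.5, 0.1, 0.2]
finger_gap: 0.0506
```

Run:
```python
from h import *
o=robot.observe();print(o['tcp_pos'],o['finger_gap'],shift([0.5225,-0.0295,0.008],-22))
```

```text
[ 0.52259966 -0.02410394  0.10125116] 0.05059199568452685 (array([-5. ,  2.2, 93.2]), np.float64(0.994998327563863), array([ -2.8,  19.5, 111.5,   0. ,  49.2,  18.2]))
```

Call:
apply_moves:
  xyz:
    - [-4,2,8]
    - [-5,2,22]
    - [-5,2,44]
    - [-5,2,62]
    - [-5,2,76]
    - [-5,2,86]
    - [-5,2,91]
    - [-5,2,92]
    - [-5,2,92]
  roll: [0,1,1,1,1,1,1,1,1]

```text
time_s: 12.32
tcp_pos: [0.5244, -0.0301, 0.0112]
orientation: [[0.377, 0.926, 0.0], [0.926, -0.377, -0.0], [0.0, 0.0, -1.0]]
contact_force: [-0.1, -0.6, 0.5]
finger_gap: 0.051
```

Call:
apply_moves:
  xyz:
    - [0,0,0]
    - [0,0,0]
    - [0,0,0]
    - [0,0,0]
    - [0,0,0]
    - [0,0,0]
    - [0,0,0]
    - [0,0,0]
  roll: [0,0,0,0,0,0,0,0]
  claw: -1
  grip_force: 20

```text
time_s: 12.98
tcp_pos: [0.5245, -0.03, 0.0116]
orientation: [[0.378, 0.926, 0.001], [0.926, -0.378, -0.0], [0.0, 0.001, -1.0]]
contact_force: [-0.9, -0.4, 6.3]
finger_gap: 0.0298
```

Call:
apply_moves:
  xyz:
    - [0,0,-8]
    - [0,0,-22]
    - [0,0,-40]
    - [0,0,-64]
    - [0,0,-90]
    - [0,0,-118]
    - [0,0,-145]
    - [0,0,-165]
    - [0,0,-178]
    - [0,0,-180]
    - [0,0,-180]
  roll: [0,0,0,0,0,0,0,0,0,0,0]

```text
time_s: 13.9
tcp_pos: [0.5245, -0.03, 0.192]
orientation: [[0.378, 0.926, 0.002], [0.926, -0.378, -0.0], [0.001, 0.002, -1.0]]
contact_force: [-0.6, -1.0, 0.3]
finger_gap: 0.03
```

Run:
```python
from h import *
o=robot.observe();print(o['tcp_pos'],o['finger_gap'],o['contact_force'],shift([0.4475,0.325,0.19],101))
```

```text
[ 0.52449737 -0.02999864  0.19197714] 0.03002902600954261 [-0.63468417 -0.95649905  0.27399467] (array([ 299.6, -205.5,    1.8]), np.float64(56.79494871145499), array([ -3.4,  12.7, 107.1,  -0. ,  60. ,  18.8]))
```

Call:
apply_moves:
  xyz:
    - [10,-7,0]
    - [28,-19,0]
    - [55,-38,0]
    - [85,-58,0]
    - [115,-79,0]
    - [145,-99,0]
    - [175,-120,0]
    - [205,-141,0]
    - [235,-161,0]
    - [262,-180,0]
    - [284,-195,0]
    - [300,-206,0]
  roll: [4,9,14,19,24,29,34,39,44,49,54,57]

```text
time_s: 14.9
tcp_pos: [0.4453, 0.3274, 0.1895]
orientation: [[0.983, 0.184, -0.002], [0.184, -0.983, -0.001], [-0.002, 0.001, -1.0]]
contact_force: [0.3, 0.5, -0.5]
finger_gap: 0.0298
```

Call:
apply_moves:
  xyz:
    - [0,0,0]
    - [0,0,0]
    - [0,0,0]
  roll: [0,0,0]

```text
time_s: 15.15
tcp_pos: [0.4463, 0.3246, 0.19]
orientation: [[0.982, 0.189, -0.002], [0.189, -0.982, -0.002], [-0.002, 0.001, -1.0]]
contact_force: [-1.3, -0.1, -0.8]
finger_gap: 0.0294
```

Run:
```python
from h import *
o=robot.observe();print(o['tcp_pos'],o['finger_gap'],o['contact_force'],shift([0.4475,0.325,0.055],101))
```

```text
[0.44627315 0.32461491 0.18996316] 0.029416351156102288 [-1.2597614  -0.09642395 -0.7567542 ] (array([  1.5,  -0.3, 135. ]), np.float64(-0.11167155245829008), array([ 35.9,  15.3, 103.9,  -0. ,  60.9, 115. ]))
```

Call:
apply_moves:
  xyz:
    - [0,0,10]
    - [0,0,28]
    - [0,0,52]
    - [0,0,76]
    - [0,0,98]
    - [0,0,112]
    - [0,0,120]
    - [0,0,124]
    - [0,0,124]
    - [0,0,124]
  roll: [0,0,0,0,0,0,0,0,0,0]

```text
time_s: 15.98
tcp_pos: [0.4473, 0.3255, 0.0675]
orientation: [[0.982, 0.187, 0.001], [0.187, -0.982, 0.0], [0.001, -0.0, -1.0]]
contact_force: [-0.6, -0.7, -0.9]
finger_gap: 0.0301
```

Call:
apply_moves:
  xyz:
    - [0,0,0]
    - [0,0,0]
    - [0,0,0]
    - [0,0,0]
    - [0,0,0]
    - [0,0,-20]
    - [0,0,-50]
    - [0,0,-85]
    - [0,0,-120]
    - [0,0,-155]
    - [0,0,-180]
    - [0,0,-190]
  roll: [0,0,0,0,0,0,0,0,0,0,0,0]
  claw: 0.1

```text
time_s: 16.98
tcp_pos: [0.4482, 0.3267, 0.2614]
orientation: [[0.982, 0.187, 0.005], [0.187, -0.982, 0.004], [0.005, -0.003, -1.0]]
contact_force: [0.2, 1.4, -0.0]
finger_gap: 0.0504
```

Run:
```python
from h import *
o=robot.observe();print(o['tcp_pos'],o['finger_gap'],o['contact_force'],shift([0.547,-0.26,0.36],0),shift([0.547,-0.26,0.36]))
```

```text
[0.44818346 0.32668154 0.26135707] 0.050364692018801296 [ 0.15520528  1.39682069 -0.01175998] (array([ -12.3,  594.6, -100.2]), np.float64(-79.19921278493928), array([ 35.9,  11.3,  99.5,  -0. ,  68.8, 115.1])) (array([ -12.3,  594.6, -100.2]), None, array([ 35.9,  11.3,  99.5,  -0. ,  68.8, 115.1]))
```

Run:
```python
from h import *
print(shift([0.475,-0.339,0.36],-64))
```

```text
(array([ -97.9,  658.7, -100.8]), np.float64(-15.199212784939292), array([ 35.9,  11.3,  99.5,  -0. ,  68.8, 115.1]))
```

Call:
apply_moves:
  xyz:
    - [-2,12,-10]
    - [-5,32,-25]
    - [-10,66,-45]
    - [-15,102,-62]
    - [-20,138,-78]
    - [-26,174,-90]
    - [-31,210,-98]
    - [-36,246,-101]
    - [-42,282,-101]
    - [-47,318,-101]
    - [-52,354,-101]
    - [-58,390,-101]
  roll: [0,-1,-2,-3,-4,-5,-6,-6,-7,-8,-8,-9]
  claw: 1

```text
time_s: 17.98
tcp_pos: [0.4615, -0.0705, 0.3566]
orientation: [[0.941, 0.338, -0.002], [0.338, -0.941, 0.0], [-0.002, -0.001, -1.0]]
contact_force: [0.8, 0.3, 0.9]
finger_gap: 0.0922
```

Run:
```python
from h import *
o=robot.observe();print(o['tcp_pos'],o['finger_gap'],shift([0.475,-0.339,0.36],-64))
```

```text
[ 0.46147319 -0.07054616  0.35657031] 0.09218177465428697 (array([-78.1, 257.2,  -3.5]), np.float64(-6.217511474531392), array([ -8.9,  -0.8, 101.1,  -0. ,  79.8,  61.4]))
```

Call:
apply_moves:
  xyz:
    - [-10,34,-3]
    - [-21,70,-3]
    - [-32,106,-3]
    - [-43,142,-3]
    - [-54,178,-3]
    - [-64,212,-3]
    - [-73,240,-3]
    - [-78,257,-3]
    - [-78,257,-3]
    - [-78,257,-3]
    - [-78,257,-3]
  roll: [-1,-2,-3,-4,-5,-6,-6,-6,-6,-6,-6]

```text
time_s: 18.9
tcp_pos: [0.4761, -0.3354, 0.3604]
orientation: [[0.9, 0.435, -0.001], [0.435, -0.9, 0.001], [-0.0, -0.002, -1.0]]
contact_force: [0.7, -0.2, -0.1]
finger_gap: 0.0919
```

Run:
```python
from h import *
d=cam('wrist');save(d,'w2.png');np.savez('w2.npz',W=d['W'],im=d['image'],K=d['K'],T=d['T'])
W=d['W'];z=W[...,2]
m=(z>0.195)&(z<0.21)&(np.hypot(W[...,0]-.547,W[...,1]+.304)<.045)
p=W[m];print(len(p),p[:,2].mean(),cv2.minEnclosingCircle(p[:,:2].astype(np.float32)*1000),p.min(0),p.max(0))
mm=(z>0.06)&(z<0.08)&(np.hypot(W[...,0]-.547,W[...,1]+.304)<.08);print('holder',cv2.minAreaRect(W[mm][:,:2].astype(np.float32)*1000))
for q in robot.spot_in('wrist','cap')[:2]: print(q)
t=cam('top');cv2.imwrite('pics/bin2.png',cv2.resize(t['image'][200:310,130:240],None,fx=5,fy=5)[:,:,::-1])
for l in('shell_piece','casting_piece'):
  for q in robot.spot_in('top',l)[:1]:
    c=q['centre'];print(l,q,t['W'][int(c[1]),int(c[0])])
o=robot.observe();print(o['time_s'],o['tcp_pos'],o['joint_pos'],o['contact_force'])
```

```text
2184 0.20076025587971968 ((548.0908813476562, -307.1231384277344), 28.410430908203125) [ 0.51995292 -0.33508011  0.19584296] [ 0.57598657 -0.27926969  0.20426327]
holder ((548.2239990234375, -307.3423767089844), (89.64929962158203, 89.89976501464844), 15.134611129760742)
{'centre': [324.4, 113.7], 'p': 0.61}
shell_piece {'centre': [190.3, 267.9], 'p': 0.62} [0.45104695 0.32649709 0.03175593]
casting_piece {'centre': [186.3, 245.7], 'p': 0.6} [0.50740149 0.34283562 0.02581112]
19.15 [ 0.47669415 -0.33555762  0.36136063] [-3.52917880e+01  1.04315631e+01  8.81916205e+01  2.67767154e-03
  8.13527541e+01  2.88372362e+01] [-0.8854483   0.0735778  -0.13789154]
```

View pics/w2.png

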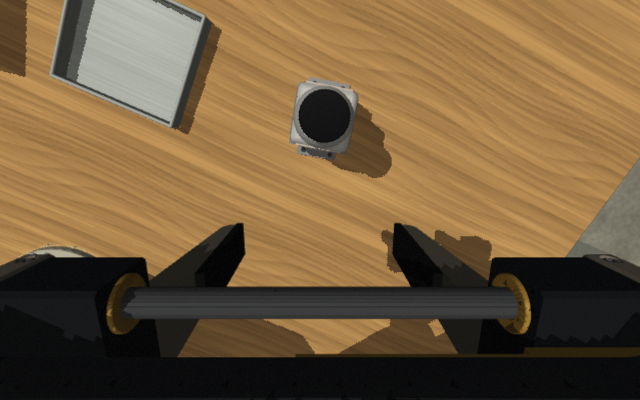

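View pics/bin2.png

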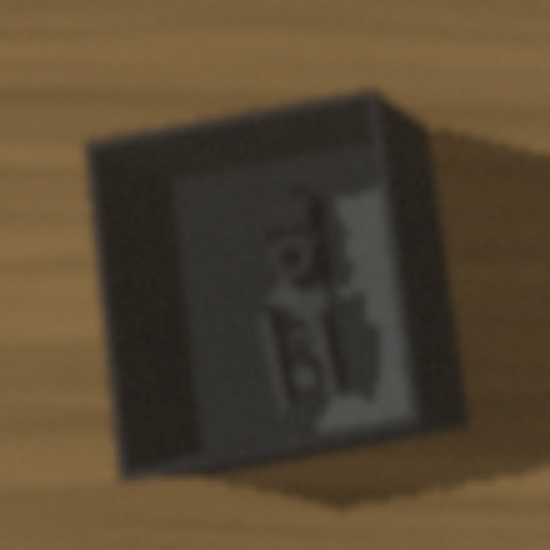

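The bin shows both pieces on its floor (casting at crop (295,245), shell at (300,355)). In the wrist picture the cap is at (324,114), giving about (0.548,-0.306) with its top at 0.201, as expected.

Run:
```python
from h import *
print(shift([0.548,-0.3065,0.25],-64))
```

```text
(array([ 76.8,   4.9, 111.4]), np.float64(-0.12942866356993932), array([-35.3,  10.4,  88.2,   0. ,  81.4,  28.8]))
```

Call:
apply_moves:
  xyz:
    - [8,1,8]
    - [20,1,22]
    - [36,2,42]
    - [52,3,64]
    - [66,4,86]
    - [74,5,102]
    - [77,5,109]
    - [77,5,111]
    - [77,5,111]
    - [77,5,111]
  roll: [0,0,0,0,0,0,0,0,0,0]

```text
time_s: 19.98
tcp_pos: [0.5481, -0.3078, 0.251]
orientation: [[0.9, 0.435, 0.001], [0.435, -0.9, -0.001], [0.001, 0.001, -1.0]]
contact_force: [-0.2, 1.1, -0.3]
finger_gap: 0.0919
```

Run:
```python
from h import *
print(shift([0.548,-0.3065,0.180],-64),robot.observe()['tcp_pos'])
```

```text
(array([ 0.4, -1.4, 71. ]), np.float64(-0.21101878919985495), array([-29.5,  18.7,  90.9,  -0. ,  70.2,  34.8])) [ 0.54814118 -0.30784973  0.25101053]
```

Call:
apply_moves:
  xyz:
    - [0,-1,8]
    - [0,-1,20]
    - [0,-1,34]
    - [0,-1,48]
    - [0,-1,58]
    - [0,-1,65]
    - [0,-1,69]
    - [0,-1,71]
    - [0,-1,71]
    - [0,-1,71]
    - [0,-1,71]
  roll: [0,0,0,0,0,0,0,0,0,0,0]

```text
time_s: 20.9
tcp_pos: [0.5479, -0.3069, 0.1797]
orientation: [[0.9, 0.435, 0.001], [0.435, -0.9, -0.001], [0.001, 0.001, -1.0]]
contact_force: [-0.5, -0.1, -0.2]
finger_gap: 0.0919
```

Call:
apply_moves:
  xyz:
    - [0,0,0]
    - [0,0,0]
    - [0,0,0]
    - [0,0,0]
    - [0,0,0]
    - [0,0,0]
    - [0,0,0]
    - [0,0,0]
  roll: [0,0,0,0,0,0,0,0]
  claw: -1
  grip_force: 50

```text
time_s: 21.57
tcp_pos: [0.5477, -0.3069, 0.1791]
orientation: [[0.9, 0.435, 0.0], [0.435, -0.9, -0.0], [0.0, 0.0, -1.0]]
contact_force: [0.4, -1.6, -0.3]
finger_gap: 0.0556
```

Call:
apply_moves:
  xyz:
    - [0,0,1]
    - [0,0,2]
    - [0,0,3]
    - [0,0,4]
    - [0,0,5]
    - [0,0,5.5]
    - [0,0,5.5]
    - [0,0,5.5]
  roll: [0,0,0,0,0,0,0,0]

```text
time_s: 22.23
tcp_pos: [0.5479, -0.3072, 0.1746]
orientation: [[0.9, 0.435, 0.001], [0.435, -0.9, -0.001], [0.001, 0.001, -1.0]]
contact_force: [-2.4, -1.1, 9.8]
finger_gap: 0.0554
```

Call:
apply_moves:
  xyz:
    - [0,0,0.5]
    - [0,0,1]
    - [0,0,1.5]
    - [0,0,2]
    - [0,0,2]
    - [0,0,2]
  roll: [0,0,0,0,0,0]

```text
time_s: 22.73
tcp_pos: [0.548, -0.3072, 0.173]
orientation: [[0.9, 0.435, 0.001], [0.435, -0.9, -0.001], [0.001, 0.002, -1.0]]
contact_force: [-3.3, -1.4, 11.9]
finger_gap: 0.0551
```

Call:
apply_moves:
  xyz:
    - [0,0,0.5]
    - [0,0,0.5]
    - [0,0,0.5]
    - [0,0,0.5]
    - [0,0,0.5]
    - [0,0,0.5]
    - [0,0,0.5]
    - [0,0,0.5]
    - [0,0,0.5]
    - [0,0,0.5]
    - [0,0,0.5]
    - [0,0,0.5]
  roll: [-2,-5,-9,-13,-17,-21,-25,-29,-33,-37,-41,-45]

```text
time_s: 23.73
tcp_pos: [0.5492, -0.3069, 0.1731]
orientation: [[0.326, 0.945, 0.004], [0.945, -0.326, -0.001], [0.0, 0.004, -1.0]]
contact_force: [1.1, 1.3, 13.7]
finger_gap: 0.055
```

Call:
apply_moves:
  xyz:
    - [0,0,0]
    - [0,0,0]
    - [0,0,0]
    - [0,0,0]
    - [0,0,0]
    - [0,0,0]
    - [0,0,0]
  roll: [-4,-8,-12,-15,-17,-17,-17]

```text
time_s: 24.32
tcp_pos: [0.549, -0.307, 0.1731]
orientation: [[0.038, 0.999, 0.003], [0.999, -0.038, -0.001], [-0.001, 0.004, -1.0]]
contact_force: [0.4, 0.9, 13.6]
finger_gap: 0.0553
```

Run:
```python
from h import *
o=robot.observe();print(o['tcp_pos'],o['contact_force'],o['ft_torque'],o['finger_gap'],o['joint_pos'],o['orientation'])
```

```text
[ 0.54903981 -0.30702719  0.17305703] [ 0.41320991  0.94278359 13.59792569] [0.1418472  0.01495508 0.10319739] 0.055276309650232544 [-2.93726773e+01  2.27755157e+01  9.54545109e+01  4.34021138e-02
  6.15636260e+01 -2.72001956e+01] [[ 0.03826895  0.99926147  0.00346529]
 [ 0.99926692 -0.03826505 -0.00118604]
 [-0.00105256  0.00350813 -0.99999329]]
```

Turned 62° with only a small torque. I'll lift gently and watch the force.

Call:
apply_moves:
  xyz:
    - [0,0,-1]
    - [0,0,-3]
    - [0,0,-5]
    - [0,0,-7]
    - [0,0,-9]
    - [0,0,-11]
    - [0,0,-12]
    - [0,0,-12]
  roll: [0,0,0,0,0,0,0,0]

```text
time_s: 24.98
tcp_pos: [0.5473, -0.3066, 0.1827]
orientation: [[0.039, 0.999, -0.001], [0.999, -0.039, 0.0], [0.0, -0.001, -1.0]]
contact_force: [1.5, -0.6, -0.9]
finger_gap: 0.055
```

Call:
apply_moves:
  xyz:
    - [0,0,-4]
    - [0,0,-10]
    - [0,0,-17]
    - [0,0,-25]
    - [0,0,-33]
    - [0,0,-42]
    - [0,0,-51]
    - [0,0,-58]
    - [0,0,-63]
    - [0,0,-65]
    - [0,0,-65]
    - [0,0,-65]
  roll: [0,0,0,0,0,0,0,0,0,0,0,0]

```text
time_s: 25.98
tcp_pos: [0.5474, -0.3066, 0.2478]
orientation: [[0.039, 0.999, -0.0], [0.999, -0.039, 0.0], [0.0, -0.0, -1.0]]
contact_force: [-0.2, 0.1, -0.8]
finger_gap: 0.0552
```

Call:
apply_moves:
  xyz:
    - [0,0,0]
    - [0,0,0]
    - [0,0,0]
    - [0,0,0]
  roll: [0,0,0,0]

```text
time_s: 26.32
tcp_pos: [0.5475, -0.3066, 0.2477]
orientation: [[0.038, 0.999, -0.0], [0.999, -0.038, 0.0], [0.0, -0.0, -1.0]]
contact_force: [-0.0, 0.1, -1.5]
finger_gap: 0.0551
```

Run:
```python
from h import *
d=cam('scene');cv2.imwrite('pics/s3.png',cv2.resize(d['image'][60:210,220:400],None,fx=4,fy=4)[:,:,::-1])
for q in robot.spot_in('scene','cap')[:2]: print(q)
W=d['W'];z=W[...,2]
m=(np.hypot(W[...,0]-.548,W[...,1]+.306)<.045)&(z>.1)
bl=d['image'].max(2)<60
p=W[m&bl];print('dark z',np.percentile(p[:,2],[1,10,50,90]));p=W[m&~bl];print('light z',np.percentile(p[:,2],[50,90,99]))
t=cam('top');cv2.imwrite('pics/t3.png',t['image'][:,:,::-1])
for l in['chuck','gear_head','bearing','shell_piece','casting_piece','bottle']:
  for q in robot.spot_in('top',l)[:1]:
    c=q['centre'];print(l,np.round(c),round(q['p'],2),t['W'][int(c[1]),int(c[0])])
W=t['W'];z=W[...,2];mm=(z>0.06)&(z<0.08)&(np.hypot(W[...,0]-.547,W[...,1]+.304)<.08);print('holder',cv2.minAreaRect(W[mm][:,:2].astype(np.float32)*1000))
o=robot.observe();print(o['time_s'],o['tcp_pos'],o['contact_force'],o['finger_gap'],o['joint_vel'])
```

```text
{'centre': [304.3, 85.8], 'p': 0.77}
{'centre': [298.2, 135.5], 'p': 0.47}
dark z [0.24025767 0.2614996  0.3737659  0.4520734 ]
light z [0.18714145 0.47341602 0.48297145]
chuck [270. 153.] 0.62 [0.75374624 0.13590988 0.04173379]
gear_head [365. 166.] 0.74 [ 0.72139542 -0.11627751  0.0502424 ]
bearing [310. 164.] 0.72 [0.73465044 0.02944821 0.01750125]
shell_piece [192. 266.] 0.58 [0.45344939 0.32341055 0.03432485]
casting_piece [186. 247.] 0.67 [0.50228802 0.34524918 0.02503041]
holder ((545.9590454101562, -300.4151916503906), (89.93762969970703, 82.04912567138672), 15.20995807647705)
26.7667 [ 0.54755034 -0.3066805   0.2480428 ] [ 0.2345935  -0.92575669 -1.02557068] 0.05503459695992279 [-0.08889358 -0.01553154  0.04772964 -0.04535916 -0.0282353   0.07563145]
```

View pics/s3.png

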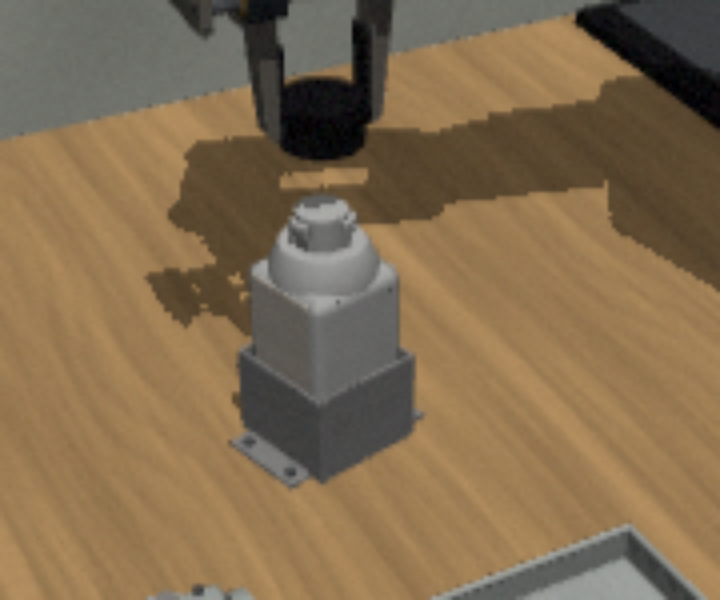

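View pics/t3.png

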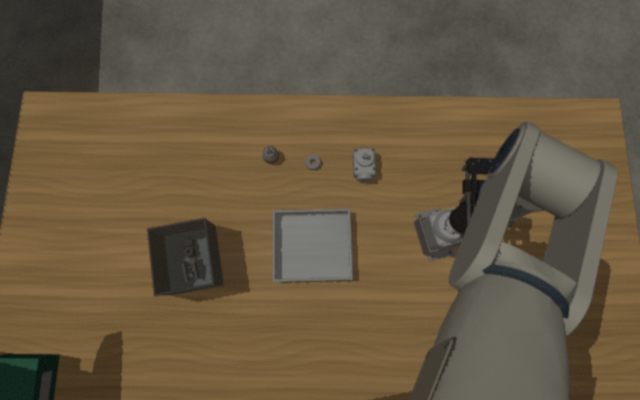

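The scene crop shows the cap held level at (322,118), clear above the bare neck at (325,205), and the bottle upright in its holder. The top view shows both pieces in the bin at about (192,258), an empty pan and the bystanders where they were. I'm handing in.

```bash
python3 -c "
from cell import robot
print(robot.job_done())"
```

```text
the job is handed in; nothing more can be done
None
```

The job is done and handed in at about 27 s of the 72 s allowed; the hand-in reported no verdict.

- **Broken pieces:** I dropped the casting and then the shell into the scrap bin. The top picture shows both lying on its floor, and the pan is empty.
- **Cap:** I gripped it at 50 N and pushed it down about 6 mm, with 12–14 N on the wrist. I turned it 62° anticlockwise (1.08 rad) and lifted it with no resistance beyond its own weight.
- **Last checks:** The gripper holds the cap level at a 55 mm opening. Its underside is at about 0.238 m, roughly 51 mm above the mouth. The bottle stands upright in its holder on the last scene picture. The chuck, gear head and bearing show no movement beyond a few mm of reading scatter.
- **Disagreements:**
  - The cap's angle was judged from the gripper's turn and the free lift, not measured on the cap itself.
  - The top and wrist cameras differed by about 3 mm on the cap's position; I used a point between the two.
  - The last top-camera fit of the holder was a few mm off and narrower than its known size (82 instead of 90 mm), because the arm partly hid it. I could therefore not confirm the bottle's position to the millimetre.

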